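# Change over the roll-top stores on the electronics bench

### The arm

A 6-joint arm with a two-finger parallel gripper is mounted at the origin on the work surface. World frame = base frame: x ahead of the robot, y to its left, z up, the work surface at z = 0. Lengths are in m, angles in degrees, forces in N, time in s.
With the tool pointing down it reaches from about 0.3 to 0.75 m from the base axis. Payload 8.5 kg.
Tool frame: the origin (TCP) lies at the very end of the fingers, on their centre line; the grasp point (between the pads) lies 19 mm behind it (env.grip_point_offset is the distance from the TCP to the grasp point, in m); z points along the fingers, y is the direction in which the jaws open and shut (so a half turn about z gives the same grasp; the last joint's range is limited). The gripper opens to 85 mm and grips with 20 to 120 N. Pads are 22 mm wide; open, the fingers measure 114 mm over their backs; the gripper's body (76 mm by 85 mm) begins 54 mm behind the grasp point. The pads swing forward as they close: fully open they stand 13 mm farther back than shut.
Start: joints at [58.768, 21.807, 74.336, -0, 83.858, -12.336], TCP at [0.178, 0.52, 0.231] pointing down, gripper open.
Joint ranges: [-178.18, 178.18], [-50.72, 133.34], [12.68, 142.11], [-81.47, 261.47], [9.98, 163.14], [-165.26, 165.26]. Speed limits (degrees/s): [136.94, 136.94, 180, 180, 180, 180].

### API

Orientations are given as a 3x3 rotation matrix whose columns are the frame's x, y, z axes.
In Python, from rig import env gives the robot as it stands.
- The arm moves only by the tool move_arm, never from a script. Its argument "moves" is a list of rows, each a list of 4 numbers: the shift along the tool's x, y, z in mm, then the turn about the tool's z in rad. In form: [[tx, ty, tz, spin], ...]. A call has 1 to 20 rows; each row is the pose to reach, as a shift and turn from the pose commanded when the call began, along the tool's axes at that moment; what a row does not reach only later rows make up. A row lasts 1/10 s, in which the tool goes at most 50 mm and 8.59 degrees, less where a joint would pass 70% of its speed; a pose out of reach is approached as far as the arm can. A call with a gripper value outside its range is refused whole. "grip" is the closure, from 0 (fully open) to 1 (shut), set as the call begins (left out, the last holds). The fingers move at their own pace and stop on an object; "grip_force" is the grip in N (left out, the last holds). Time passes only in rows, so rows that repeat a pose let the fingers close. It gives the time, the measured TCP pose, the force and the opening at its end, in the units of the state.
- env.observe(): the state, without advancing time (a new reading comes with each control period).
- env.get_image(name): name is "side" or "top" or "wrist"; returns the picture (480x640x3 uint8, red, green, blue); there is no depth.
- env.get_calibration(name): a dict with "fovy" (degrees; the focal length in pixels is half the picture's height over the tangent of half this angle, whatever the lens; pixels are square), "cx", "cy" (the principal point, pixels), "extrinsics" (4x4, takes a point from world to camera coordinates); the wrist camera has in their place "tool_from_camera" (4x4, takes a point from camera to tool coordinates, whose origin is the TCP and whose axes are the flange's). Camera axes: x right, y up, looking along -z (the intrinsics and any distortion apply to the point x, -y, -z); pixel columns grow to the right and rows downward; lengths in m; the calibration is good to about 2 mm. A picture is of the moment at which its call begins: read the wrist's pose just before it. get_calibration takes no time and is no camera call.
- env.close_job(): hands the job in, once; it reports no verdict.
Trained networks look in the newest picture that a camera, given by its name, has taken for a name from the list of things; names that differ only in an ending like _2 or _b are one class to them, and where a whole thing is asked for, a point or a joint stands for the part that bears it (a point fixed in the world has none). Each returns a list of dicts, best first, with "conf" (0 to 1); they miss things now and then, are a little off and sometimes report something else, mostly with a low value. They report only what shows in the picture. A call takes as long as a camera call.
- env.silhouettes(camera, name): "region" (480x640 bool, what is visible of it) and "point" ([row, column] in pixels, amid what is visible of it).
- env.tip_of(camera, name): "point" ([row, column] in pixels: a listed point, or the origin of a listed thing).
The state is a dict: "time_s": time; "q": joint angles; "qvel": joint speeds; "joint_efforts": joint torques, N m; "position": TCP position; "tool_rot": TCP orientation; "ft_force": force on the tool from outside, world axes, zero at the start; "wrist_torque": the same for the moment, N m; "grip_width": finger opening in m.
Only numpy, scipy, OpenCV 4.12 (cv2) and the standard library are available. Lean on these libraries where they do the work, as an engineer would, in place of code of your own. Each camera call takes 0.05 s, during which the arm holds its last target.

### The job

I am done with the chokes and need the circuit boards next. First roll the door of the roll-top store with the orange handle fully shut, then roll the door of the one with the blue handle fully open, right back to its stop, and let go of it. Leave the door of the green-handled store as it is.

Things in the scene. Friction and masses are not known exactly. Their poses are not given: they have to be found in the camera images.
- orange_store: Roll-top bench store, cream with orange rims, 280 mm deep, 166 wide, 159 high, fixed to the bench. Origin: centre of its underside, on the bench; x points from its front to its back, y across, z up. Its door of slats runs on a circular track, radius 130 mm, about an axis along y 14 mm above the origin (rims to radius 145). Fixed front wall 89 mm high, 110 mm in front of the origin; fixed hood over the rear.
- orange_door (a joint): How far the orange store's door is rolled open, in rad about the track's axis: 0 fully shut (leading edge on the front wall), 1.13 fully open against its stop; 0.1 rad is 13 mm of track. Opening carries the handle up, over and back. The door (0.2 kg, varies) stays where it is left; moving it takes about 2 to 4 N at the handle.
- orange_handle (a point): Centre of the orange bar handle on the leading slat: round bar 14 mm thick, 90 mm long, along the store's y, 50 mm off the slats on a post at each end. In the store's frame it is at x = -0.180 cos(e), y = 0, z = 0.014 + 0.180 sin(e) (m), with e = 0.733 + joint value. Being round, it can turn between fingers that stay pointing down.
- blue_store: Roll-top bench store, cream with blue rims, 280 mm deep, 166 wide, 159 high, fixed to the bench. Origin: centre of its underside, on the bench; x points from its front to its back, y across, z up. Its door of slats runs on a circular track, radius 130 mm, about an axis along y 14 mm above the origin (rims to radius 145). Fixed front wall 89 mm high, 110 mm in front of the origin; fixed hood over the rear.
- blue_door (a joint): How far the blue store's door is rolled open, in rad about the track's axis: 0 fully shut (leading edge on the front wall), 1.13 fully open against its stop; 0.1 rad is 13 mm of track. Opening carries the handle up, over and back. The door (0.2 kg, varies) stays where it is left; moving it takes about 2 to 4 N at the handle.
- blue_handle (a point): Centre of the blue bar handle on the leading slat: round bar 14 mm thick, 90 mm long, along the store's y, 50 mm off the slats on a post at each end. In the store's frame it is at x = -0.180 cos(e), y = 0, z = 0.014 + 0.180 sin(e) (m), with e = 0.733 + joint value. Being round, it can turn between fingers that stay pointing down.
- green_handle (a point): Centre of the green bar handle of a third, like store with green rims, which stands beside the other two and is to be left as it is. Same size and build as the others; its door may stand anywhere from shut to mostly open.

How it is judged:
By the outcome, as a careful person would: the job done as asked, in the order asked, and still so for the second after the job is handed in, with the robot touching nothing.
It also fails if it takes over 53 s, if anything falls off the work surface, if the arm or the gripper's body presses on something with over 40 N, if the wrist force passes 120 N, or if a joint passes its speed limit or range.

## Working session

There is one attempt and no reset: what is moved stays moved. The work goes in short steps, Python scripts to look and compute and a tool call to move; the robot and the scene stay as the last step left them, time stands still between calls to the robot, and variables do not carry over. Pictures are saved under pics/ and viewed, and the job is handed in when it is done.

Besides the shell and the picture viewer there is one more tool, called after "Request:" as name(argument=value, ...) on one line, values as JSON. move_arm: Moves the arm, as the interface text tells. Its arguments: {"type":"object","properties":{"moves":{"type":"array"},"grip":{"type":"number"},"grip_force":{"type":"number"}},"required":["moves"]}

```bash
ls; mkdir -p pics; python3 - <<'E'
from rig import env
import cv2
s=env.observe()
for k in s: print(k,s[k])
for n in ["side","top","wrist"]:
    im=env.get_image(n); cv2.imwrite(f"pics/{n}0.png",im[:,:,::-1])
    print(n,env.get_calibration(n))
    for t in ["orange_handle","blue_handle","green_handle"]:
        print(t,[(d["point"],round(d["conf"],2)) for d in env.tip_of(n,t)])
    if n!="wrist":
        for t in ["orange_store","blue_store"]:
            print(t,[(d["point"],round(d["conf"],2)) for d in env.tip_of(n,t)])
print(env.observe()["time_s"])
E
```

```text
pics
time_s 0.0
q [ 5.87678952e+01  2.18427028e+01  7.43853084e+01 -3.16796945e-04
  8.38579008e+01 -1.23358004e+01]
qvel [-0.09356422 -0.01652775  0.01351961  0.01560808  0.1111264   0.0298771 ]
joint_efforts [-9.95733317e-04 -4.48457515e+01 -2.31281018e+01 -2.60815359e-04
  4.78827264e-03  1.37471193e-05]
position [0.17796931 0.52010078 0.23069246]
tool_rot [[-9.46106321e-01  3.23855265e-01 -7.72772021e-04]
 [ 3.23856034e-01  9.46105501e-01 -1.28498857e-03]
 [ 3.14973546e-04 -1.46600269e-03 -9.99998876e-01]]
ft_force [ 0.06237705 -0.45646566 -0.31078398]
wrist_torque [ 0.0308605  -0.03229274 -0.00964523]
grip_width 0.08518116399434322
side {'fovy': 56.25685248791173, 'cx': 314.46217139678913, 'cy': 237.04650670526942, 'extrinsics': array([[-0.63750317, -0.77042559, -0.00584165,  0.33274481],
       [ 0.72709798, -0.60412378,  0.32613338, -0.41380699],
       [-0.25479058,  0.20366361,  0.94530571, -0.62951205],
       [ 0.        ,  0.        ,  0.        ,  1.        ]])}
orange_handle [([259.2, 102.7], 0.85)]
blue_handle [([234.9, 323.0], 0.88)]
green_handle [([101.3, 428.8], 0.7
[... 404 characters left out ...]
  1.        ]])}
orange_handle [([158.4, 128.6], 0.65)]
blue_handle [([266.3, 303.3], 0.8)]
green_handle [([219.2, 476.1], 0.74)]
orange_store [([215.2, 161.5], 0.75)]
blue_store [([215.0, 301.7], 0.73)]
wrist {'fovy': 71.32039499647084, 'cx': 317.510005794052, 'cy': 243.8448967420695, 'tool_from_camera': array([[-1.11768590e-03,  9.61752821e-01,  2.73916523e-01,
         7.03029338e-02],
       [ 9.99999332e-01,  1.15601140e-03,  2.14953479e-05,
        -9.65114305e-04],
       [-2.95977411e-04,  2.73916363e-01, -9.61753471e-01,
        -1.43218449e-01],
       [ 0.00000000e+00,  0.00000000e+00,  0.00000000e+00,
         1.00000000e+00]])}
orange_handle []
blue_handle []
green_handle []
0.8
```

View pics/side0.png

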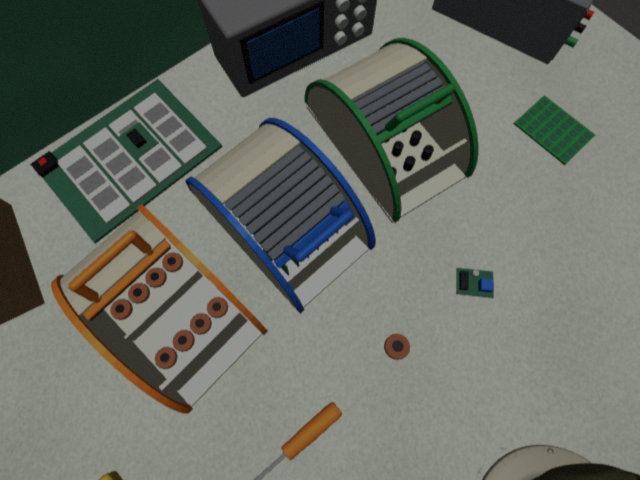

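View pics/top0.png

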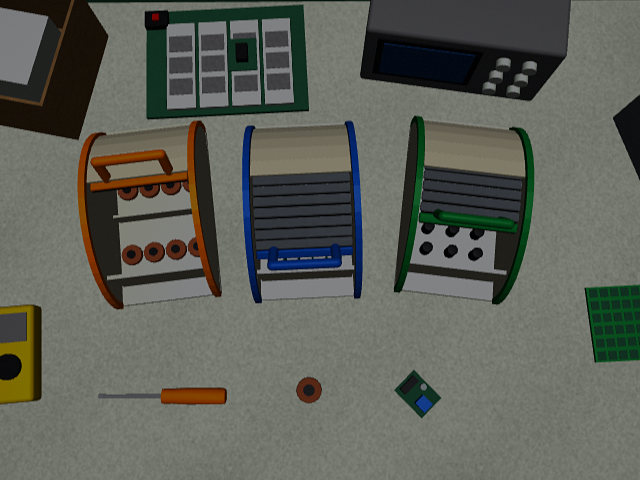

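```bash
cat > h.py <<'E'
import numpy as np, cv2
from rig import env
def proj(c,P):
    P=np.atleast_2d(P); E=c["extrinsics"]; q=P@E[:3,:3].T+E[:3,3]
    f=240/np.tan(np.radians(c["fovy"]/2))
    return np.c_[c["cx"]+f*q[:,0]/-q[:,2], c["cy"]-f*q[:,1]/-q[:,2]]
def s2w(p,P):
    c,s=np.cos(p[2]),np.sin(p[2]); P=np.atleast_2d(P)
    return np.c_[p[0]+c*P[:,0]-s*P[:,1], p[1]+s*P[:,0]+c*P[:,1], P[:,2]]
def body():
    a=np.linspace(-.1,np.pi+.1,60); x=-.145*np.cos(a); z=.014+.145*np.sin(a)
    k=(z>=0)&(abs(x)<=.1405); x=np.r_[x[k],-.14,.14]; z=np.r_[z[k],0,0]
    return np.vstack([np.c_[x,0*x+y,z] for y in(-.083,.083)])
def hpt(th,y=0,r=.18):
    e=.733+th; return np.array([-r*np.cos(e),y,.014+r*np.sin(e)])
E
python3 - <<'E'
from h import *
from scipy.optimize import minimize, least_squares
cals={n:env.get_calibration(n) for n in("top","side")}
tips={"orange":{"top":(158.4,128.6),"side":(259.2,102.7)},"blue":{"top":(266.3,303.3),"side":(234.9,323.0)},"green":{"top":(219.2,476.1),"side":(101.3,428.8)}}
vis={n:cv2.imread(f"pics/{n}0.png") for n in cals}
for n in cals: env.get_image(n)
B=body()
for col in ["orange","blue"]:
    reg={}
    for n in cals:
        L=env.silhouettes(n,col+"_store"); print(col,n,[(d["conf"],d["region"].sum()) for d in L])
        reg[n]=L[0]["region"].astype(np.uint8)
        cs,_=cv2.findContours(reg[n],cv2.RETR_EXTERNAL,cv2.CHAIN_APPROX_NONE); cv2.drawContours(vis[n],cs,-1,(255,0,255),1)
        t=env.silhouettes(n,col+"_door"); print(' door',[(d["conf"],d["region"].sum()) for d in t])
        if t: reg[n]|=t[0]["region"].astype(np.uint8)
    def mask(p,n):
        S=4; m=np.zeros((480*1,640*1),np.uint8)
        for P in (B,):
            h=cv2.convexHull(proj(cals[n],s2w(p,P)).astype(np.float32))
            cv2.fillPoly(m,[np.round(h*16).astype(np.int32)],1,shift=4)
        return m
    def cost(v,full=False):
        p=v[:3]; c=0;r=[]
        for n in cals:
            m=mask(p,n); hb=np.zeros_like(m)
            # ignore zone: handle region outside the body
            hp=np.vstack([s2w(p,hpt(v[3],y,rr)) for y in(-.055,.055) for rr in(.13,.192)])
            cv2.fillConvexPoly(hb,cv2.convexHull(np.round(proj(cals[n],hp)).astype(np.int32)),1); 
            hb=cv2.dilate(hb,np.ones((9,9)))
            bad=((m!=reg[n])&(hb==0)).sum(); r.append(int(bad)); c+=bad
            e=proj(cals[n],s2w(p,hpt(v[3])))[0]-np.array(tips[col][n])[::-1]; r.append(e.round(1)); c+=5*(e**2).sum()
        return (c,r) if full else c
    # init: triangulate origin & handle
    def init(v): 
        return np.concatenate([proj(cals[n],s2w(v[:3],hpt(v[3])))[0]-np.array(tips[col][n])[::-1] for n in cals])
    best=None
    for yaw in(-.2,0,.2):
      for th in (.1,.6,1.):
        o={"orange":(215.2,161.5),"blue":(215,301.7)}[col]
        f=lambda v:np.r_[init(v),proj(cals["top"],[[v[0],v[1],0]])[0]-np.array(o)[::-1]]
        r=least_squares(f,[.55,.0,yaw,th])
        if best is None or r.cost<best.cost: best=r
    print(col,'init',best.x,best.cost)
    v=best.x
    for k in range(4):
        sim=np.vstack([v]+[v+d for d in np.diag([.01,.01,.06,.06])*(-1)**k])
        v=minimize(cost,v,method="Nelder-Mead",options=dict(initial_simplex=sim,xatol=1e-4,fatol=1)).x
    print(col,v,np.degrees(v[2]),cost(v,True),'handle',s2w(v[:3],hpt(v[3])))
    for n in cals:
        h=cv2.convexHull(proj(cals[n],s2w(v[:3],B)).astype(np.float32)); cv2.polylines(vis[n],[np.round(h).astype(np.int32)],True,(0,255,255),1)
        q=proj(cals[n],np.vstack([s2w(v[:3],hpt(v[3],y)) for y in(-.045,.045)])); cv2.line(vis[n],tuple(map(int,q[0])),tuple(map(int,q[1])),(0,0,255),1)
for n in vis: cv2.imwrite(f"pics/{n}_fit.png",vis[n])
print(env.observe()["time_s"])
E
```

```text
orange top [(0.68, np.int64(22610))]
 door [(0.61, np.int64(2217))]
orange side [(0.82, np.int64(23841))]
 door [(0.86, np.int64(2805))]
orange init [ 0.61232874  0.24188066 -0.02427987  1.02523111] 0.21839927163226663
orange [0.60728976 0.23728987 0.12080374 1.08990812] 6.921544606316572 (np.float64(701.500744808591), [352, array([-0.9, -3.6]), 227, array([-2.3, -2.4])]) handle [[0.65186344 0.24270088 0.1883098 ]]
blue top [(0.94, np.int64(20112))]
 door [(0.84, np.int64(8918))]
blue side [(0.57, np.int64(20157))]
 door [(0.65, np.int64(8758))]
blue init [0.61133911 0.00636714 0.06113733 0.17646551] 1.779215893940224
blue [0.61059417 0.00302892 0.0435267  0.18148969] 2.4938959964730563 (np.float64(717.7199985971048), [290, array([ 0.9, -1.3]), 400, array([1.7, 0.3])]) handle [[ 0.5008631  -0.00175033  0.15660523]]
1.3
```

View pics/top_fit.png

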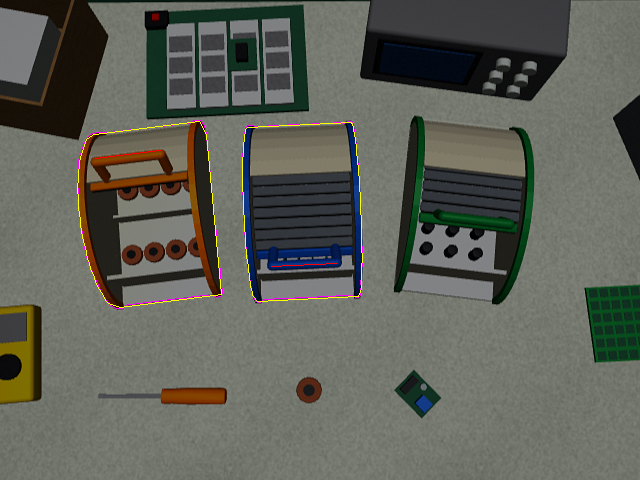

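View pics/side_fit.png

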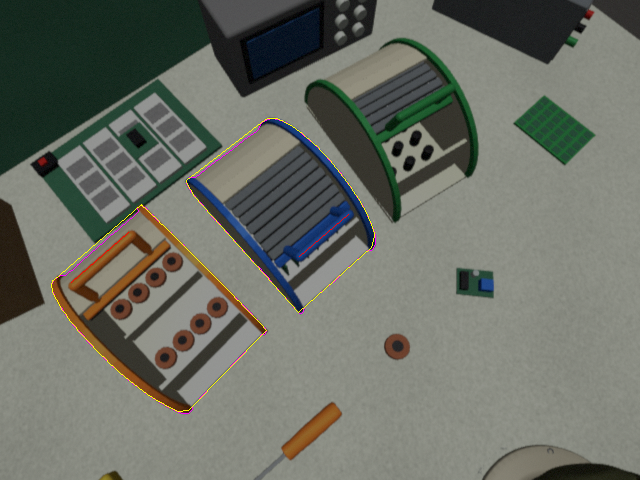

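```bash
cat >> h.py <<'E'
OR=np.array([.6073,.2373,.1208]); BL=np.array([.6106,.0030,.0435])
def rel(target,ang,s=None):
    """tool-frame shift (mm) & spin from current pose to TCP target, tool y at world angle ang"""
    s=s or env.observe(); R=np.array(s["tool_rot"]); d=R.T@(np.array(target)-s["position"])
    a=np.arctan2(R[1,1],R[0,1]); sp=-(ang-a); sp=(sp+np.pi)%(2*np.pi)-np.pi
    return (d*1000).round(1), round(float(sp),3)
E
python3 - <<'E'
from h import *
s=env.observe(); print(s["time_s"],s["position"])
b=s2w(OR,hpt(1.08))[0]; print(b)
print(rel([s["position"][0],s["position"][1],.27],1.2))
print(rel([b[0],b[1],.26],OR[2]))
E
```

```text
1.3 [0.17810718 0.52034971 0.23133965]
[0.65015705 0.24250246 0.18874612]
(array([ -0. ,   0. , -38.7]), 0.041)
(array([-536.6, -110. ,  -28.6]), 1.12)
```

Request:
move_arm(moves=[[-20, 0, -29, 0.1], [-536.5, -110, -29, 1.12], [-536.5, -110, -29, 1.12], [-536.5, -110, -29, 1.12], [-536.5, -110, -29, 1.12], [-536.5, -110, -29, 1.12], [-536.5, -110, -29, 1.12], [-536.5, -110, -29, 1.12], [-536.5, -110, -29, 1.12], [-536.5, -110, -29, 1.12], [-536.5, -110, -29, 1.12], [-536.5, -110, -29, 1.12], [-536.5, -110, -29, 1.12], [-536.5, -110, -29, 1.12], [-536.5, -110, -29, 1.12], [-536.5, -110, -29, 1.12]], grip=0, grip_force=20)

```text
time_s: 2.9
position: [0.6492, 0.2435, 0.2609]
tool_rot: [[-0.122, 0.993, 0.0], [0.993, 0.122, 0.0], [0.0, 0.001, -1.0]]
ft_force: [-0.9, 0.3, 0.8]
grip_width: 0.0858
```

```bash
python3 - <<'E'
from h import *
s=env.observe(); im=env.get_image("wrist"); cv2.imwrite("pics/w1.png",im[:,:,::-1])
print([(d["point"],d["conf"]) for d in env.tip_of("wrist","orange_handle")])
c=env.get_calibration("wrist"); T=np.linalg.inv(c["tool_from_camera"]); f=240/np.tan(np.radians(c["fovy"]/2))
for th in(1.03,1.08,1.13):
  for y in(-.045,0,.045):
    P=s2w(OR,hpt(th,y))[0]; t=s["tool_rot"].T@(P-s["position"]); q=T[:3,:3]@t+T[:3,3]
    print(th,y,(c["cx"]+f*q[0]/-q[2]).round(1),(c["cy"]-f*q[1]/-q[2]).round(1))
E
```

```text
[([257.2, 312.0], 0.57)]
1.03 -0.045 307.9 317.7
1.03 0 307.4 257.2
1.03 0.045 306.9 189.8
1.08 -0.045 320.3 316.4
1.08 0 320.5 256.4
1.08 0.045 320.7 189.4
1.13 -0.045 332.3 314.8
1.13 0 333.1 255.3
1.13 0.045 334.1 189.0
```

View pics/w1.png

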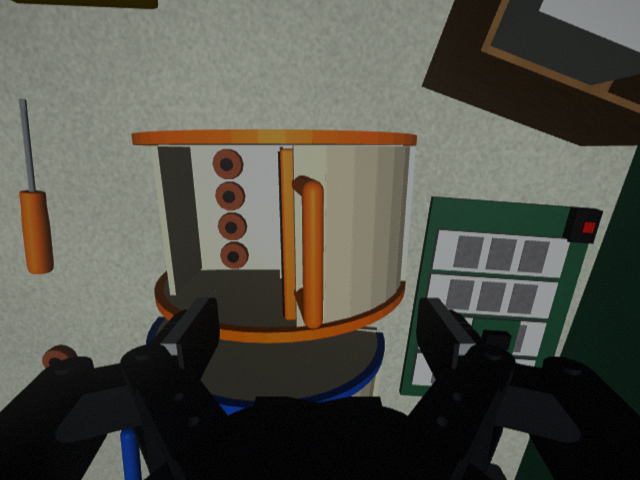

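```bash
python3 - <<'E'
from h import *
b=s2w(OR,hpt(1.05))[0]; print(b); b[2]-=.019
print(rel(b,OR[2]))
a=hpt(1.05)
for th in np.r_[np.arange(.98,0,-.07),0,-.03,-.05]:
    d=hpt(th)-a; print(round(th,2),(d[[0,2]]*1000).round(1))
E
```

```text
[0.64493437 0.24186848 0.18996245]
(array([-0.9, -4.6, 89.9]), 0.001)
0.98 [-12.4   2.2]
0.91 [-24.9   3.6]
0.84 [-37.5   4. ]
0.77 [-50.1   3.6]
0.7 [-62.6   2.3]
0.63 [-75.    0.2]
0.56 [-87.3  -2.9]
0.49 [-99.3  -6.7]
0.42 [-110.9  -11.4]
0.35 [-122.3  -17. ]
0.28 [-133.2  -23.2]
0.21 [-143.6  -30.3]
0.14 [-153.6  -38. ]
0.07 [-162.9  -46.5]
0.0 [-171.7  -55.5]
-0.03 [-175.2  -59.6]
-0.05 [-177.5  -62.4]
```

Request:
move_arm(moves=[[-1, -4.5, 30, 0], [-1, -4.5, 60, 0], [-1, -4.5, 85, 0], [-1, -4.5, 88, 0], [-1, -4.5, 88, 0]])

```text
time_s: 3.5
position: [0.6456, 0.2413, 0.1728]
tool_rot: [[-0.121, 0.993, -0.0], [0.993, 0.121, -0.0], [-0.0, -0.0, -1.0]]
ft_force: [0.3, -0.1, 0.3]
grip_width: 0.0858
```

Request:
move_arm(moves=[[0, 0, 0, 0], [0, 0, 0, 0], [0, 0, 0, 0], [0, 0, 0, 0], [0, 0, 0, 0], [0, 0, 0, 0], [0, 0, 0, 0], [0, 0, 0, 0]], grip=1, grip_force=25)

```text
time_s: 4.3
position: [0.6459, 0.241, 0.1727]
tool_rot: [[-0.121, 0.993, 0.001], [0.993, 0.121, 0.0], [0.0, 0.001, -1.0]]
ft_force: [0.2, 0.1, 4.4]
grip_width: 0.0128
```

Request:
move_arm(moves=[[0, -12.5, -2, 0], [0, -25, -3.5, 0], [0, -37.5, -4, 0], [0, -50, -3.5, 0], [0, -62.5, -2.5, 0], [0, -75, 0, 0], [0, -87.5, 3, 0], [0, -87.5, 3, 0]])

```text
time_s: 5.1
position: [0.558, 0.2303, 0.1697]
tool_rot: [[-0.121, 0.993, -0.0], [0.993, 0.121, -0.0], [-0.0, -0.0, -1.0]]
ft_force: [-2.0, -0.5, 4.0]
grip_width: 0.0129
```

Request:
move_arm(moves=[[0, -12, 4, 0], [0, -23.5, 8.5, 0], [0, -35, 14, 0], [0, -46, 20.5, 0], [0, -56.5, 27.5, 0], [0, -66.5, 35, 0], [0, -75.5, 43.5, 0], [0, -84.5, 52.5, 0], [0, -88, 56.5, 0], [0, -89, 57.5, 0], [0, -89, 57.5, 0]])

```text
time_s: 6.2
position: [0.4755, 0.2203, 0.1158]
tool_rot: [[-0.12, 0.993, 0.013], [0.993, 0.12, 0.002], [0.001, 0.014, -1.0]]
ft_force: [6.7, -1.0, 23.6]
grip_width: 0.0127
```

Request:
move_arm(moves=[[0, 0, 0, 0], [0, 0, 0, 0], [0, 0, 0, 0], [0, 0, 0, 0], [0, 0, 0, 0]], grip=0.5)

```text
time_s: 6.7
position: [0.4703, 0.2197, 0.1115]
tool_rot: [[-0.121, 0.993, -0.001], [0.993, 0.121, -0.0], [-0.0, -0.001, -1.0]]
ft_force: [0.2, 0.8, 0.4]
grip_width: 0.0429
```

```bash
cat >> h.py <<'E'
def draw(tag,store,ths,tool="orange"):
    for n in("top","side"):
        im=env.get_image(n)[:,:,::-1].copy(); c=env.get_calibration(n)
        print(n,[(d["point"],d["conf"]) for d in env.tip_of(n,tool+"_handle")],[proj(c,s2w(store,hpt(t)))[0][::-1].round(1) for t in ths])
        cv2.imwrite(f"pics/{tag}_{n}.png",im)
E
python3 - <<'E'
from h import *
print(env.observe()["ft_force"],env.observe()["position"])
draw("a",OR,[0,.05,.1])
E
```

```text
[0.23477183 0.79000726 0.41957643] [0.47033165 0.21969732 0.11149167]
top [([284.9, 148.1], 0.7)] [array([286.6, 147.6]), array([281.6, 146. ]), array([276.5, 144.4])]
side [] [array([360.2, 205. ]), array([356.4, 200.6]), array([352.4, 196. ])]
```

View pics/a_side.png

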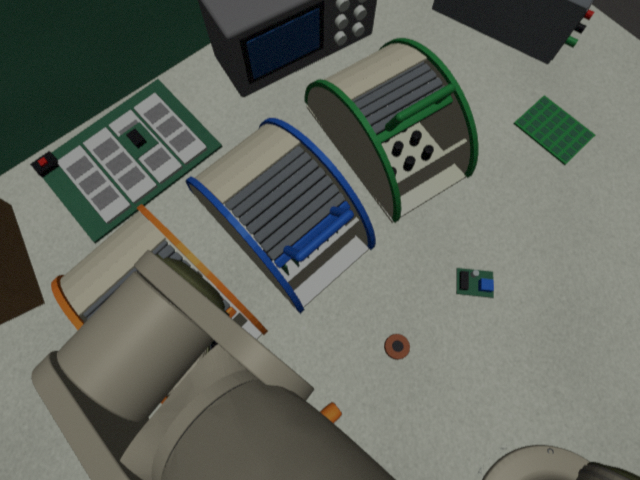

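```bash
python3 - <<'E'
from h import *
b=s2w(BL,hpt(.18))[0]; print(b)
print(rel([b[0],b[1],.24],BL[2]))
E
```

```text
[ 0.5006567  -0.00178555  0.15644146]
(array([-223.5,    3.2, -128.3]), 0.078)
```

Request:
move_arm(moves=[[0, 0, -40, 0], [0, 0, -80, 0], [0, 0, -120, 0], [-45, 3, -128, 0.078], [-90, 3, -128, 0.078], [-135, 3, -128, 0.078], [-180, 3, -128, 0.078], [-223.5, 3, -128, 0.078], [-223.5, 3, -128, 0.078], [-223.5, 3, -128, 0.078], [-223.5, 3, -128, 0.078]], grip=0)

```text
time_s: 8.0
position: [0.5003, -0.001, 0.2398]
tool_rot: [[-0.044, 0.999, -0.0], [0.999, 0.044, 0.0], [0.0, -0.0, -1.0]]
ft_force: [0.3, -0.4, 0.6]
grip_width: 0.0855
```

```bash
python3 - <<'E'
from h import *
draw("b",OR,[0,.05,.1])
s=env.observe(); im=env.get_image("wrist"); cv2.imwrite("pics/w2.png",im[:,:,::-1])
print([(d["point"],d["conf"]) for d in env.tip_of("wrist","blue_handle")])
c=env.get_calibration("wrist"); T=np.linalg.inv(c["tool_from_camera"]); f=240/np.tan(np.radians(c["fovy"]/2))
def w(P):
    t=s["tool_rot"].T@(P-s["position"]); q=T[:3,:3]@t+T[:3,3]
    return (c["cx"]+f*q[0]/-q[2]).round(1),(c["cy"]-f*q[1]/-q[2]).round(1)
for th in(.13,.18,.23):
  for y in(-.045,0,.045): print(th,y,w(s2w(BL,hpt(th,y))[0]))
for y in(-.045,0,.045): print("orange0",y,w(s2w(OR,hpt(0,y))[0]))
E
```

```text
top [([287.2, 147.6], 0.88)] [array([286.6, 147.6]), array([281.6, 146. ]), array([276.5, 144.4])]
side [([362.1, 203.6], 0.93)] [array([360.2, 205. ]), array([356.4, 200.6]), array([352.4, 196. ])]
[([252.8, 323.9], 0.91)]
0.13 -0.045 (np.float64(310.2), np.float64(305.3))
0.13 0 (np.float64(309.8), np.float64(248.8))
0.13 0.045 (np.float64(309.4), np.float64(186.2))
0.18 -0.045 (np.float64(319.4), np.float64(308.8))
0.18 0 (np.float64(319.5), np.float64(251.1))
0.18 0.045 (np.float64(319.6), np.float64(187.1))
0.23 -0.045 (np.float64(329.4), np.float64(312.1))
0.23 0 (np.float64(330.0), np.float64(253.3))
0.23 0.045 (np.float64(330.7), np.float64(188.0))
orange0 -0.045 (np.float64(299.1), np.float64(-32.8))
orange0 0 (np.float64(292.0), np.float64(-123.2))
orange0 0.045 (np.float64(284.0), np.float64(-225.8))
```

View pics/w2.png

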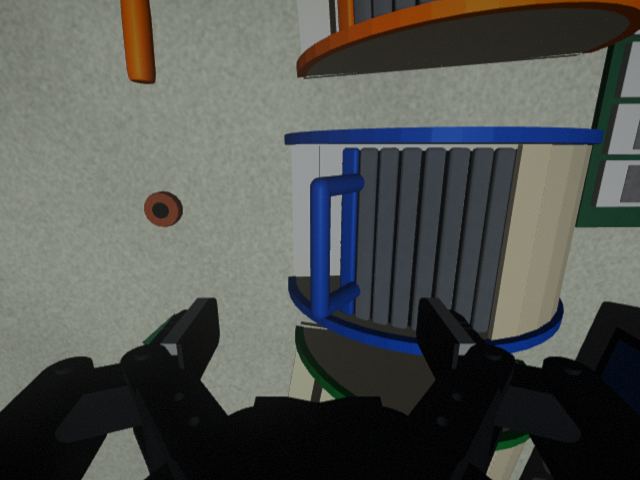

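View pics/b_side.png

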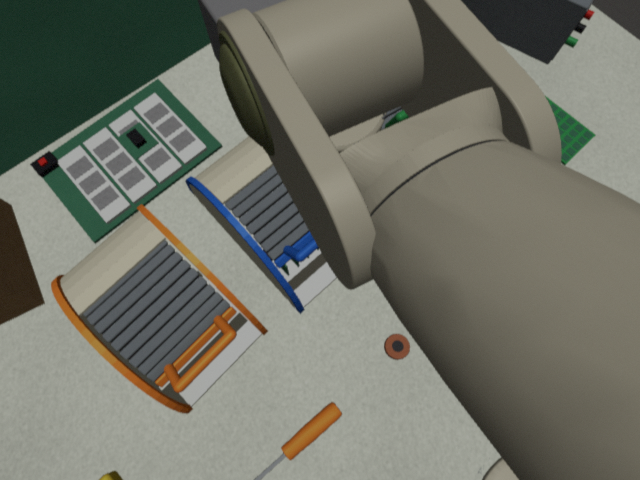

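View pics/b_top.png

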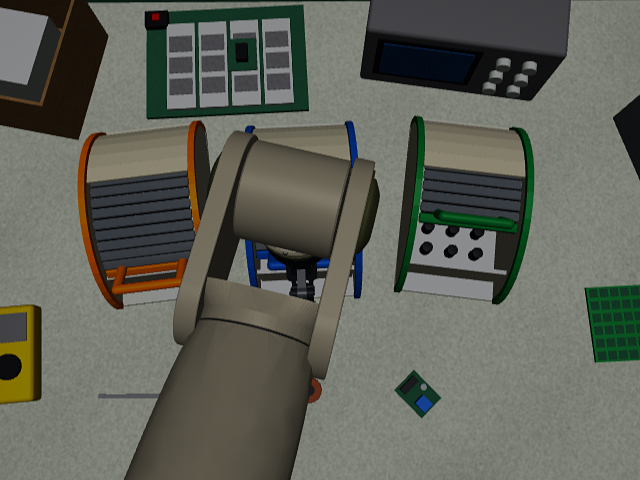

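Request:
move_arm(moves=[[0, 0, 40, 0], [0, 0, 75, 0], [0, 0, 98, 0], [0, 0, 100, 0], [0, 0, 100, 0]])

```text
time_s: 8.8
position: [0.5007, -0.0017, 0.1403]
tool_rot: [[-0.043, 0.999, 0.0], [0.999, 0.043, -0.0], [-0.0, 0.0, -1.0]]
ft_force: [-0.7, -0.6, -0.5]
grip_width: 0.0857
```

Request:
move_arm(moves=[[0, 0, 0, 0], [0, 0, 0, 0], [0, 0, 0, 0], [0, 0, 0, 0], [0, 0, 0, 0], [0, 0, 0, 0], [0, 0, 0, 0], [0, 0, 0, 0]], grip=1, grip_force=25)

```text
time_s: 9.6
position: [0.5007, -0.0019, 0.14]
tool_rot: [[-0.043, 0.999, 0.001], [0.999, 0.043, -0.0], [-0.0, 0.001, -1.0]]
ft_force: [0.3, 0.7, 3.0]
grip_width: 0.0136
```

```bash
python3 - <<'E'
from h import *
a=hpt(.18)
for th in np.r_[np.arange(.25,1.13,.07),1.13,1.16,1.18]:
    d=hpt(th)-a; print(round(th,2),(d[[0,2]]*1000).round(1))
print(s2w(BL,hpt(1.13)))
E
```

```text
0.25 [10.2  7.3]
0.32 [21. 14.]
0.39 [32.1 19.8]
0.46 [43.7 24.9]
0.53 [55.5 29.1]
0.6 [67.6 32.5]
0.67 [80. 35.]
0.74 [92.5 36.7]
0.81 [105.   37.5]
0.88 [117.6  37.4]
0.95 [130.2  36.4]
1.02 [142.7  34.6]
1.09 [155.   31.9]
1.13 [161.9  29.9]
1.16 [167.   28.3]
1.18 [170.4  27.1]
[[0.66240232 0.00525482 0.18637005]]
```

Request:
move_arm(moves=[[0, 10, -7.5, 0], [0, 21, -14, 0], [0, 32, -20, 0], [0, 43.5, -25, 0], [0, 55.5, -29, 0], [0, 67.5, -32.5, 0], [0, 80, -35, 0], [0, 92.5, -36.5, 0], [0, 105, -37.5, 0], [0, 105, -37.5, 0]])

```text
time_s: 10.6
position: [0.6062, 0.0028, 0.1773]
tool_rot: [[-0.043, 0.999, 0.0], [0.999, 0.043, 0.0], [0.0, 0.0, -1.0]]
ft_force: [0.3, 1.1, 3.1]
grip_width: 0.0131
```

Request:
move_arm(moves=[[0, 12.5, 0, 0], [0, 25, 1, 0], [0, 37.5, 3, 0], [0, 50, 5.5, 0], [0, 57, 7.5, 0], [0, 60, 8.5, 0], [0, 62, 9, 0], [0, 62, 9, 0], [0, 62, 9, 0]])

```text
time_s: 11.5
position: [0.6635, 0.0053, 0.169]
tool_rot: [[-0.043, 0.999, -0.009], [0.999, 0.043, -0.0], [-0.0, -0.009, -1.0]]
ft_force: [-21.9, -0.7, 12.8]
grip_width: 0.0127
```

Request:
move_arm(moves=[[0, 0, 0, 0], [0, 0, 0, 0], [0, 0, 0, 0], [0, 0, 0, 0], [0, 0, 0, 0]], grip=0.5)

```text
time_s: 12.0
position: [0.6674, 0.0054, 0.1681]
tool_rot: [[-0.043, 0.999, -0.0], [0.999, 0.043, 0.0], [0.0, -0.0, -1.0]]
ft_force: [-0.1, -0.2, -0.4]
grip_width: 0.0429
```

Request:
move_arm(moves=[[0, 0, -40, 0], [0, 0, -80, 0], [0, 0, -100, 0], [0, -50, -100, 0], [0, -100, -100, 0], [0, -150, -100, 0], [0, -200, -100, 0], [0, -250, -100, 0], [0, -300, -100, 0], [0, -300, -100, 0], [0, -300, -100, 0]])

```text
time_s: 13.1
position: [0.3674, -0.0076, 0.2689]
tool_rot: [[-0.042, 0.999, 0.002], [0.999, 0.042, -0.001], [-0.001, 0.002, -1.0]]
ft_force: [0.5, -0.3, 0.7]
grip_width: 0.0426
```

```bash
python3 - <<'E'
from h import *
draw("c",BL,[1.08,1.13],"blue")
c=env.get_calibration("wrist"); s=env.observe(); print(s["position"])
E
```

```text
top [([147.5, 300.0], 0.94)] [array([152.5, 298.8]), array([147.2, 298.6])]
side [([147.2, 244.9], 0.72)] [array([149.6, 249.8]), array([146.4, 246. ])]
[ 0.36855239 -0.00770249  0.26818728]
```

View pics/c_side.png

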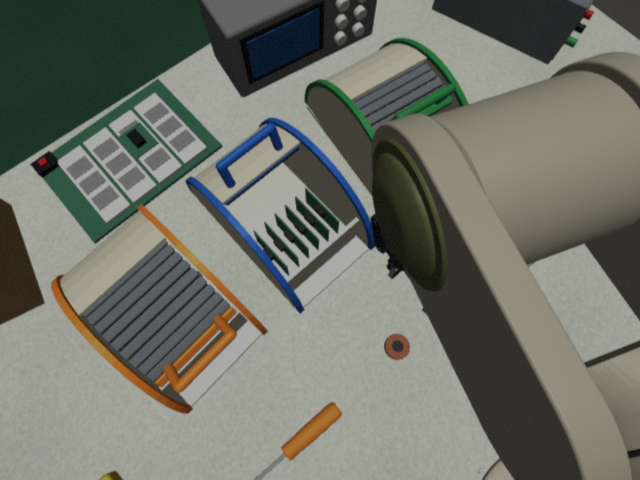

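View pics/c_top.png

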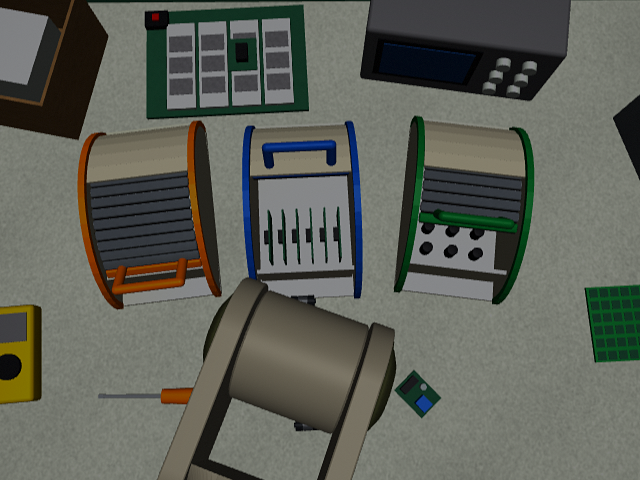

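The pictures show the blue bar at top (row 147, col 300) and side (147, 245), which matches 1.13 rad. The orange bar is down on its front wall at top (287, 148), and the green bar looks unchanged at about top (219, 476). The gripper is clear of everything.

```bash
python3 - <<'E'
from rig import env
print([(d["point"],d["conf"]) for d in env.tip_of("top","green_handle")],[(d["point"],d["conf"]) for d in env.tip_of("top","orange_handle")])
s=env.observe(); print(s["time_s"],s["ft_force"],s["qvel"].round(2))
env.close_job()
E
```

```text
[([219.2, 475.1], 0.74)] []
13.4 [ 0.3212422  -0.41376203 -0.1180997 ] [-0.05 -0.21  0.34 -0.03  0.09  0.  ]
the job is handed in; nothing more can be done
```

The orange store's door is rolled fully shut, and after that I rolled the blue store's door fully open against its stop and let go. I handed the job in at about 13.4 s with the arm standing clear.

- **Orange door:** it met its stop at about 24 N. Afterwards both cameras put the handle within about 2 px of where it should be when fully shut. In the last check the network missed the orange handle in the top picture, but the picture itself still shows the door shut.
- **Blue door:** it met its stop at about 25 N. After release both cameras put the handle within about 1.5 px of where it should be at 1.13 rad, fully open.
- **Green door:** not touched. Its handle was at top-view pixel (219, 476) at the start and (219, 475) at the end.
- **Arm:** the wrist force was under 1 N at hand-in, so it was touching nothing.

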